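Fit the crank on the hand chopper

ROBOT

A 6-joint arm with a two-finger parallel gripper is mounted at the origin on a cart in front of the work surface, level with it; the furniture and walls round the work are solid. World frame = base frame: x ahead of the robot, y to its left, z up, the work surface at z = 0. Lengths are in mm, angles in rad, forces in N, time in s.
With the tool pointing down it reaches from about 300 to 775 mm from the base axis. Payload 14.6 kg.
Tool frame: the origin (TCP) lies between the finger pads; the fingertips stand 22 mm ahead of it and the grasp point (between the pads) lies 3 mm ahead of it (manip.tcp_to_tips is the distance from the TCP to the fingertips, in mm); y points along the fingers, z is the direction in which the jaws open and shut, and the axes are right-handed (so a half turn about y gives the same grasp; the last joint's range is limited). The gripper opens to 94 mm and grips with 3 to 60 N. Pads are 16 mm wide; open, the fingers measure 119 mm over their backs; the gripper's body (75 mm by 177 mm) begins 78 mm behind the grasp point.
Start: joints at [1.282, 0.3, 1.521, -0, 1.321, -0.067], TCP at [120.99, 536.517, 227.446] pointing down, gripper open.
Joint ranges: [-3.03, 3.03], [-0.79, 2.21], [0.23, 2.52], [-1.04, 4.18], [0, 3.07], [-2.55, 2.55]. Speed limits (rad/s): [2.22, 2.22, 2.57, 3.14, 3.14, 3.14].

INTERFACE

Orientations are given as [roll, pitch, yaw] about the fixed x, y, z axes, in that order (R = Rz(yaw) Ry(pitch) Rx(roll)).
In Python, from cell import manip gives the robot as it stands.
- The arm moves only by the shell command python3 -m jog 'ROWS' [OPENING] [FORCE]. ROWS is JSON, one flat list of numbers, 6 for each row, row after row: the shift along the tool's x, y, z in mm, then the turn, a rotation vector about the tool's x, y, z in degrees. A call has 1 to 10 rows; each row is the pose to reach, as a shift and turn from the pose commanded when the call began, along the tool's axes at that moment; what a row does not reach only later rows make up. A row lasts 1/12 s, in which the tool goes at most 41.7 mm and 7.16 degrees, less where a joint would pass 70% of its speed; a pose out of reach is approached as far as the arm can. A call with a gripper value outside its range is refused whole. OPENING is the finger opening in mm, from 0 to 94, set as the call begins (- or left out, the last holds). The fingers move at their own pace and stop on an object; FORCE is the grip in N (left out, the last holds). Time passes only in rows, so rows that repeat a pose let the fingers close. It gives the time, the measured TCP pose, the force and the opening at its end, in the units of the state.
- manip.read_state(): the state, without advancing time (a new reading comes with each control period).
- manip.camera(name): name is "scene" or "top" or "wrist"; returns a dict with "img" (480x640x3 uint8, red, green, blue), "intrinsics" (3x3 intrinsics, pixels), "k1" (the pictures are not rectified: a ray, as slopes to the right and down, at radius r is drawn at 1 + k1 r^2 times it, then the intrinsics apply), "origin" and "orientation" of the camera in the world. Camera axes: x right, y down, z forward; pixel columns grow to the right and rows downward; lengths in mm; the calibration is good to about 2 mm. A picture is of the moment at which its call begins. There is no depth.
- manip.sign_off(): hands the job in, once; it reports no verdict.
Trained networks look in a picture, given as the dict that the camera call returned (one of the last four; its "shot" number tells which), for a name from the list of things; names that differ only in an ending like _2 or _b are one class to them, and where a whole thing is asked for, a point or a joint stands for the part that bears it (a point fixed in the world has none). Each returns a list of dicts, best first, with "score" (0 to 1); they miss things now and then, are a little off and sometimes report something else, mostly with a low value. They report only what shows in the picture. A call takes as long as a camera call.
- manip.masks_of(thing, picture): "pixels" (480x640 bool, what is visible of it) and "xy" ([column, row] in pixels, amid what is visible of it).
- manip.tip_of(thing, picture): "xy" ([column, row] in pixels: a listed point, or the origin of a listed thing).
The state is a dict: "clock": time; "joints": joint angles; "qd": joint speeds; "effort": joint torques, N m; "eef_pos": TCP position; "eef_rot": TCP orientation; "wrist_force": force on the tool from outside, world axes, zero at the start; "moment": the same for the moment, N m; "finger_gap": finger opening in mm.
Only numpy, scipy, OpenCV 4.12 (cv2) and the standard library are available. Lean on these libraries where they do the work, as an engineer would, in place of code of your own. Each camera call takes 0.05 s, during which the arm holds its last target.

TASK

Put the crank that belongs to the small hand chopper, the one with the square hub and square hole, onto the chopper's square drive stud, pushed fully home so that its hub rests flat on the lid's collar, and let go of it. The arm may point to any side that the square allows. Leave the other crank, with the round hub, where it lies.

Things in the scene. Friction and masses are not known exactly. Their poses are not given: they have to be found in the camera images.
- square_crank: Chopper's crank, grey, 0.13 kg. Upright square hub 44x44 mm, 46 high, sides along its x and y; square 30x30 hole, parallel to them, right through. A flat arm 16 wide leaves along own -x, 35 to 45 above the underside. Grip the +y and -y hub faces from above at mid height. Origin: centre of the hub's underside, z up. Starts standing on its hub on the worktop, arm within 70 deg of pointing to the robot.
- crank_knob (a point): Middle of the crank's wooden knob: 22 mm thick, upright on the end of the crank's arm, 78 mm from the hub's centre along the crank's own -x, 65 mm above the hub's underside; the knob's top is 80 mm above that underside.
- stud_seat (a point): Centre of the collar (64 mm wide, top at z = 68 mm) on the grey lid of the chopper: a low white bowl on a black foot 120 wide, stuck to the worktop. On it stands the fixed steel stud: 24x24 mm square, 40 high, sides along this point's x and y, top 14 mm tapering to 10x10. z up. The crank goes on in any of 4 quarter turns with 3 mm play each side; seated, its origin is at this point.
- round_crank: A crank of another machine: same colour, arm, knob and height as the chopper's crank, and also standing loose on the worktop, but with a round hub 44 mm across and a round 20 mm hole that does not go over the stud. Origin: centre of the hub's underside, arm along own -x. It stays where it is.

How it is judged (in metres and radians):
At the end, for the whole second after the job is handed in: The square-hubbed crank sits on the stud: hub within 12 mm of the stud's axis, its underside within 6 mm of the collar's height, upright within 10 degrees, its sides within 20 degrees of the stud's (any quarter turn), at rest; the round-hubbed crank is within 30 mm of where it started (horizontal distance between square_crank and stud_seat below 0.012 m and z of square_crank in the frame of stud_seat between -0.006 and 0.006 m and angle between square_crank's own z axis and vertical below 0.175 rad and (angle between the x axis of square_crank and the x axis of stud_seat, either way round below 0.35 rad or angle between the x axis of square_crank and the y axis of stud_seat, either way round below 0.35 rad) and linear speed of square_crank below 0.02 m/s and distance of round_crank from where it was at the start of the episode below 0.03 m); the robot touches nothing.
It fails at once if the round-hubbed crank is moved more than 30 mm (distance of round_crank from where it was at the start of the episode above 0.03 m).
It also fails if it takes over 42 s, if anything falls off the work surface, if the arm or the gripper's body presses on something with over 40 N, if the wrist force passes 120 N, or if a joint passes its speed limit or range.

## Working session

There is one attempt and no reset: what is moved stays moved. The work goes in short steps, Python scripts to look and compute and a shell command to move; the robot and the scene stay as the last step left them, time stands still between calls to the robot, and variables do not carry over. Pictures are saved under pics/ and viewed, and the job is handed in when it is done.

```bash
ls; mkdir -p pics
cat > h.py <<'E'
import numpy as np, cv2
from scipy.spatial.transform import Rotation as R
from cell import manip
def snap(n,tag):
    c=manip.camera(n); cv2.imwrite(f'pics/{tag}.png',c['img'][:,:,::-1]); return c
def ori(c):
    o=np.array(c['orientation'],float)
    return o if o.shape==(3,3) else R.from_euler('xyz',o).as_matrix()
def ray(c,xy):
    K=np.array(c['intrinsics']);k=c['k1']
    d=np.array([(xy[0]-K[0,2])/K[0,0],(xy[1]-K[1,2])/K[1,1]]);u=d.copy()
    for _ in range(30): u=d/(1+k*(u@u))
    return ori(c)@np.array([u[0],u[1],1])
def onz(c,xy,z):
    o=np.array(c['origin']);r=ray(c,xy);return o+r*(z-o[2])/r[2]
def proj(c,p):
    K=np.array(c['intrinsics']);q=ori(c).T@(np.array(p)-np.array(c['origin']));u=q[:2]/q[2];u=u*(1+c['k1']*(u@u))
    return np.array([K[0,0]*u[0]+K[0,2],K[1,1]*u[1]+K[1,2]])
def tri(a,b):
    A=np.zeros((3,3));v=np.zeros(3)
    for c,xy in (a,b):
        r=ray(c,xy);r/=np.linalg.norm(r);P=np.eye(3)-np.outer(r,r);A+=P;v+=P@np.array(c['origin'])
    return np.linalg.solve(A,v)
E
python3 - <<'E'
from h import *
s=manip.read_state();print(s)
np.set_printoptions(precision=1,suppress=True)
for n in('scene','top','wrist'):
    c=snap(n,n+'0');print(n,c['origin'],c['orientation'],c['k1'],c['intrinsics'])
    for t in('square_crank','crank_knob','stud_seat','round_crank'):
        print(t,[(np.array(d['xy']),round(d['score'],2)) for d in manip.tip_of(t,c)],'M',[(np.array(d['xy']),round(d['score'],2),d['pixels'].sum()) for d in manip.masks_of(t,c)])
E
```

```text
pics
{'clock': 0.0, 'joints': array([ 1.28239111e+00,  3.00484491e-01,  1.52162075e+00, -2.60290050e-05,
        1.32069777e+00, -6.66267191e-02]), 'qd': array([-1.41207604e-04,  5.03973575e-05,  3.28076908e-04,  1.15154706e-03,
       -1.00852924e-03,  9.30095027e-04]), 'effort': array([ 1.86347620e-04, -5.31804156e+01, -3.52746892e+01,  7.08380900e-02,
        2.43949756e-02, -2.31026569e-06]), 'eef_pos': array([120.93181573, 536.28062408, 226.86219233]), 'eef_rot': array([-1.57200568e+00,  5.54269437e-05, -2.21772072e-01]), 'wrist_force': array([ 0.1832858 , -0.15517258, -0.31993468]), 'moment': array([ 0.04153038, -0.00910724, -0.02173655]), 'finger_gap': 94.01398439809482}
scene [-107.3 -717.5  636.1] [-2.1 -0.  -0.6] -0.07506136897703951 [[512.3   0.  324. ]
 [  0.  512.3 231.9]
 [  0.    0.    1. ]]
square_crank [(array([290.7, 217.3]), 0.89)] M [(array([289.3, 209. ]), 0.61, np.int64(719))]
crank_knob [(array([271.8, 204.5]), 0.85)] M [(array([289.5, 206.5]), 0.71, np.int64(735))]
stud_seat [(array([343.7, 238.7]), 0.68)] M [(array([340.2, 251.8]), 0.83, np.int64(2442))]
roun
[... 256 characters left out ...]
    1. ]]
square_crank [(array([244.8, 232.8]), 0.93)] M [(array([244.7, 237.1]), 0.93, np.int64(702))]
crank_knob [(array([250.9, 264.9]), 0.58)] M [(array([244.8, 242.9]), 0.91, np.int64(754))]
stud_seat [(array([355.6, 233.6]), 0.65)] M [(array([356.5, 241.8]), 0.79, np.int64(2759))]
round_crank [(array([446.7, 239.5]), 0.86)] M [(array([443.5, 243.2]), 0.62, np.int64(670))]
wrist [ 39.4 554.6 384. ] [2.9 0.  1.3] -0.03301232010280461 [[340.7   0.  316.5]
 [  0.  340.7 239.6]
 [  0.    0.    1. ]]
square_crank [(array([173.5, 471.8]), 0.48)] M [(array([172.6, 462.9]), 0.75, np.int64(242))]
crank_knob [] M [(array([173.9, 465.4]), 0.53, np.int64(237))]
stud_seat [] M []
round_crank [] M []
```

Run:
```python
import cv2
a=cv2.imread('pics/top0.png');cv2.imwrite('pics/top0c.png',cv2.resize(a[170:310,200:500],None,fx=2.6,fy=2.6,interpolation=2))
```

```text
(no output)
```

View pics/top0.png

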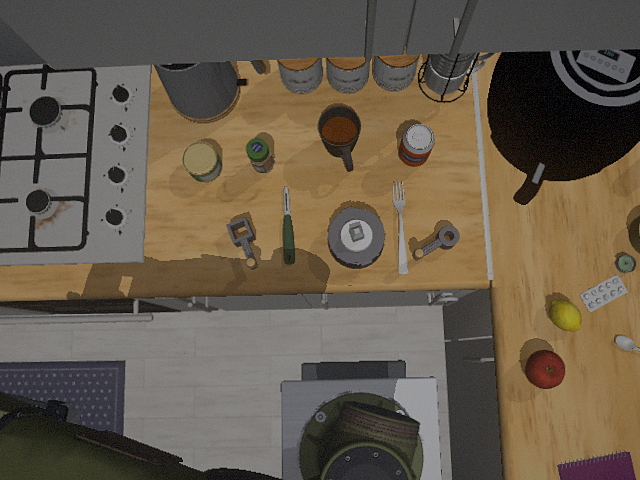

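View pics/scene0.png

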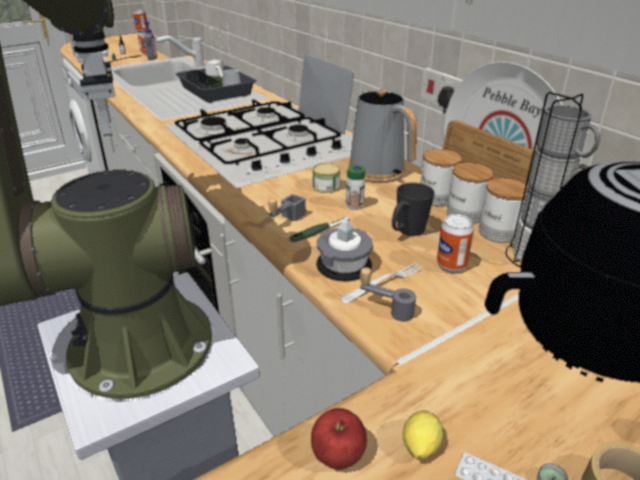

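View pics/wrist0.png

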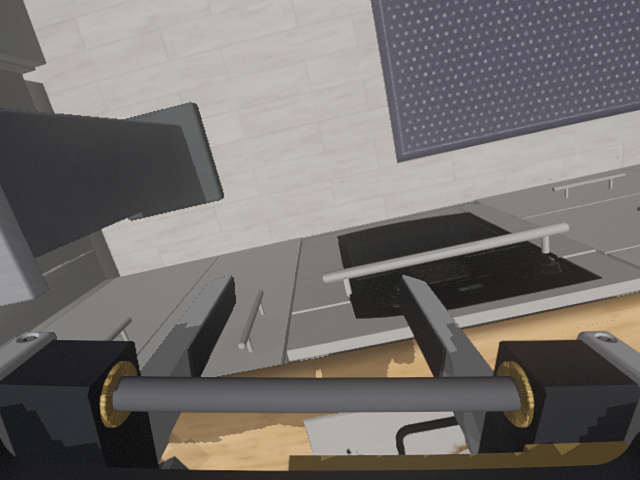

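Run:
```python
from h import *
np.set_printoptions(precision=1,suppress=True)
t=manip.camera('top');s=manip.camera('scene')
print('top only')
print('sq',onz(t,(244.8,232.8),0),tri((t,(244.8,232.8)),(s,(290.7,217.3))))
print('knob',onz(t,(250.9,264.9),65),tri((t,(250.9,264.9)),(s,(271.8,204.5))))
print('seat',onz(t,(355.6,233.6),68),tri((t,(355.6,233.6)),(s,(343.7,238.7))))
print('round',onz(t,(446.7,239.5),0),tri((t,(446.7,239.5)),(s,(403.3,314))))
```

```text
top only
sq [460.3 233.1   0. ] [455.4 236.8  -5.1]
knob [380.6 209.6  65. ] [381.4 209.2  64.9]
seat [437.6  -2.9  68. ] [436.6  -2.1  64.4]
round [ 432.2 -197.8    0. ] [ 432.1 -197.6    1.8]
```

Top view: the square crank is at about (244,233) with its knob at (251,264). The stud is at (356,232) and the round crank is at (447,238). The scene view confirms that the square hub is the left crank.

View pics/top0c.png

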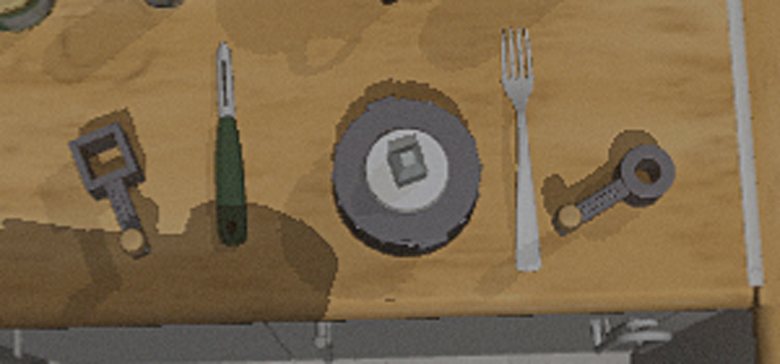

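Run:
```python
from h import *
np.set_printoptions(precision=1,suppress=True)
s=manip.read_state();Rt=R.from_euler('xyz',s['eef_rot'])
print(Rt.as_matrix()); 
# over crank: tcp target yaw 16, tcp above seat region (z 230)
for yaw in (16.4,):
    T=R.from_euler('xyz',[-np.pi/2,0,np.radians(yaw)])
    print('turn tool',np.degrees((Rt.inv()*T).as_rotvec()))
print('shift to [440,180,230]',Rt.inv().apply(np.array([455,234,230])-s['eef_pos']))
```

```text
[[ 1.   0.   0.2]
 [-0.2  0.   1. ]
 [ 0.  -1.   0. ]]
turn tool [ -0.  -29.1   0. ]
shift to [440,180,230] [ 392.4   -2.5 -221.6]
```

```bash
python3 -m jog '[40,0,-22,0,-6,0, 78,0,-44,0,-12,0, 114,0,-65,0,-18,0, 150,0,-85,0,-24,0, 186,0,-105,0,-29,0, 222,0,-126,0,-29,0, 258,0,-146,0,-29,0, 294,0,-166,0,-29,0, 320,0,-181,0,-29,0, 330,0,-187,0,-29,0]' 80
python3 - <<'E'
from h import *
np.set_printoptions(precision=1,suppress=True)
c=snap('wrist','w1');print(c['origin'])
for t in('square_crank','crank_knob','stud_seat','round_crank'):
        print(t,[(np.array(d['xy']),round(d['score'],2)) for d in manip.tip_of(t,c)])
E
```

```text
clock: 2.28
eef_pos: [404.4, 278.6, 227.5]
eef_rot: [-1.571, -0.0, 0.281]
wrist_force: [-0.4, -0.4, 0.9]
finger_gap: 80.2
[324. 255. 384.]
square_crank [(array([272.5, 247.6]), 0.94)]
crank_knob [(array([253.2, 191.6]), 0.91)]
stud_seat [(array([ 18.6, 184.2]), 0.96)]
round_crank []
```

View pics/w1.png

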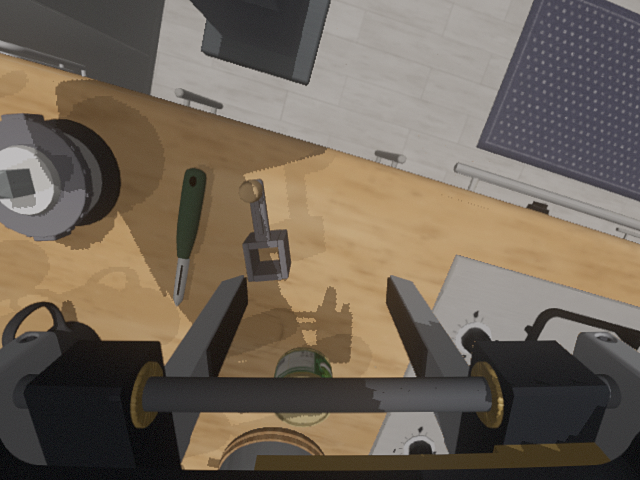

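Wrist view: the square hub is at about (268,255), its knob at (252,191), and the stud is at the left edge (18,184). I'll zoom in to measure the hub corners.

Run:
```python
from h import *
np.set_printoptions(precision=1,suppress=True)
c=manip.camera('wrist')
sq=(272.5,247.6);kn=(253.2,191.6);st=(18.6,184.2)
a=onz(c,sq,0);b=onz(c,kn,65);d=a-b
print('sq',a,'knob',b,np.hypot(*d[:2]),np.degrees(np.arctan2(d[1],d[0])),'seat',onz(c,st,68))
img=c['img'][:,:,::-1]
cv2.imwrite('pics/w1c.png',np.hstack([cv2.resize(img[170:300,220:310],None,fx=4,fy=4,interpolation=2),cv2.resize(img[120:250,0:105],None,fx=4,fy=4,interpolation=2)]))
```

```text
sq [454.9 243.2   0. ] knob [383.7 214.7  65. ] 76.68306478013484 21.788044090451297 seat [438.1  -1.7  68. ]
```

View pics/w1c.png

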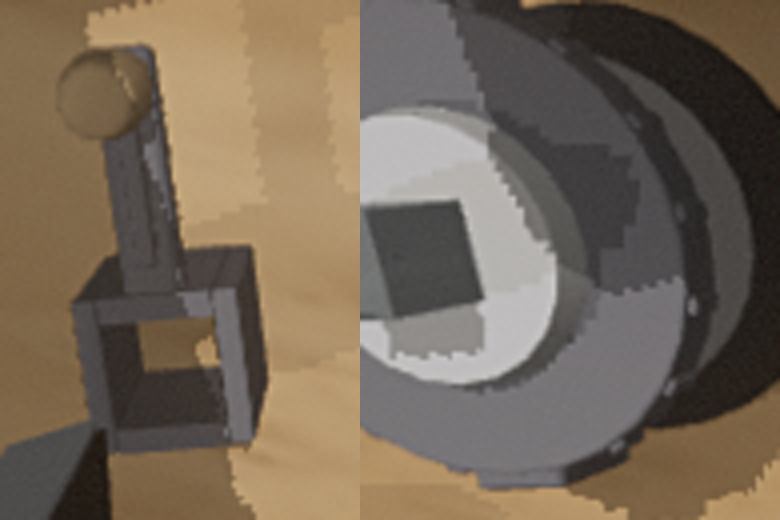

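Run:
```python
from h import *
from scipy.optimize import least_squares
np.set_printoptions(precision=1,suppress=True)
c=manip.camera('wrist')
P=[onz(c,p,46) for p in [(238.2,245.8),(279.5,242.5),(282.5,280.5),(246.3,282.5)]]
P=np.array(P);print(P,P.mean(0))
for i in range(4):
    e=P[(i+1)%4]-P[i];print(np.hypot(*e[:2]),np.degrees(np.arctan2(e[1],e[0])))
print('knob',onz(c,(245.8,193),65), onz(c,(245.8,193),72))
# stud: base corners on collar z=68 ; in crop
for q,z in [((483,300),68),((460,200),82)]:
    print(onz(c,((q[0]-360)/4,120+q[1]/4),z))
```

```text
[[447.  210.3  46. ]
 [431.4 250.8  46. ]
 [471.8 264.6  46. ]
 [485.2 227.8  46. ]] [458.9 238.4  46. ]
43.38895886519641 111.1399210605804
42.7719736234649 18.88700630151766
39.208005166274766 -70.13272961936384
41.94322207442704 -155.43034101494177
knob [386.9 208.5  65. ] [385.5 209.6  72. ]
[445.5  10.6  68. ]
[418.4  15.2  82. ]
```

```bash
cat >> h.py <<'E'
def overlay(c,x,y,yaw,z0,fn,box,f):
    img=c['img'][:,:,::-1].copy(); x0,y0,x1,y1=box
    big=cv2.resize(img[y0:y1,x0:x1],None,fx=f,fy=f,interpolation=2)
    Y=R.from_euler('z',yaw,degrees=True)
    def poly(pts,col):
        q=np.array([proj(c,Y.apply(p)+[x,y,z0]) for p in pts]);q=((q-[x0,y0]+.5)*f-.5).round().astype(int)
        cv2.polylines(big,[q.reshape(-1,1,2)],True,col,1)
    sq=lambda s,z:[(s,s,z),(s,-s,z),(-s,-s,z),(-s,s,z)]
    return big,poly,sq
E
python3 - <<'E'
from h import *
for n,box,f in (('wrist',(220,170,310,300),4),('top',(220,210,270,280),7)):
    c=manip.camera(n);b,poly,sq=overlay(c,458.5,237.7,21,0,None,box,f)
    poly(sq(22,46),(0,0,255));poly(sq(15,46),(0,255,255));poly(sq(22,0),(0,255,0))
    poly([(-22,8,45),(-78,8,45),(-78,-8,45),(-22,-8,45)],(255,0,0))
    poly([(-78+11*np.cos(a),11*np.sin(a),65) for a in np.linspace(0,6.28,20)],(255,255,0))
    cv2.imwrite(f'pics/ov_{n}.png',b)
a=cv2.imread('pics/ov_wrist.png');b=cv2.imread('pics/ov_top.png')
h=max(a.shape[0],b.shape[0]);P=lambda i:cv2.copyMakeBorder(i,0,h-i.shape[0],0,0,0)
cv2.imwrite('pics/ov.png',np.hstack([P(a),P(b)]))
E
```

```text
(no output)
```

View pics/ov.png

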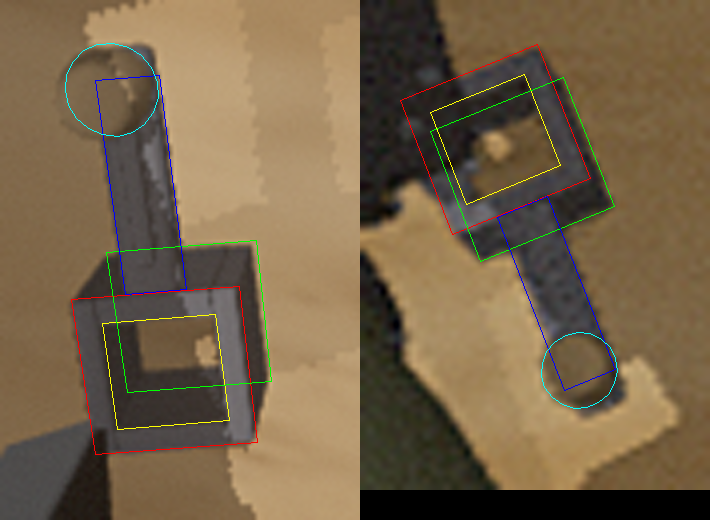

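The model fits the picture with the hub at (458.5, 237.7) and a yaw of about 22°.

```bash
cat >> h.py <<'E'
def go(x,y,z,yaw):
    s=manip.read_state();Rt=R.from_euler('xyz',s['eef_rot']);T=R.from_euler('xyz',[-np.pi/2,0,np.radians(yaw)])
    print(s['clock'],'shift',Rt.inv().apply(np.array([x,y,z])-s['eef_pos']).round(1),'turn',np.degrees((Rt.inv()*T).as_rotvec()).round(1))
E
python3 -c "
from h import *
go(458.5,237.7,120,22);go(458.5,237.7,26,22)"
```

```text
2.7333 shift [ 42.5 107.5 -59. ] turn [-0.  -5.6  0. ]
2.7333 shift [ 42.5 201.5 -59. ] turn [-0.  -5.6  0. ]
```

```bash
python3 -m jog '[18,20,-25,0,-3,0, 36,40,-50,0,-5.6,0, 42.5,70,-59,0,-5.6,0, 42.5,95,-59,0,-5.6,0, 42.5,107,-59,0,-5.6,0, 42.5,107,-59,0,-5.6,0]' 80
python3 - <<'E'
from h import *
c=manip.camera('wrist')
b,poly,sq=overlay(c,458.5,237.7,22,0,None,(170,200,470,430),2.6)
poly(sq(22,46),(0,0,255));poly(sq(15,46),(0,255,255))
cv2.imwrite('pics/w2.png',b)
go(458.5,237.7,26,22)
E
```

```text
clock: 3.23
eef_pos: [457.7, 236.6, 117.7]
eef_rot: [-1.571, 0.005, 0.382]
wrist_force: [-0.2, 0.8, 0.5]
finger_gap: 80.1
3.2833 shift [ 0.5 93.6  0.6] turn [ 0.  -0.1 -0.1]
```

View pics/w2.png

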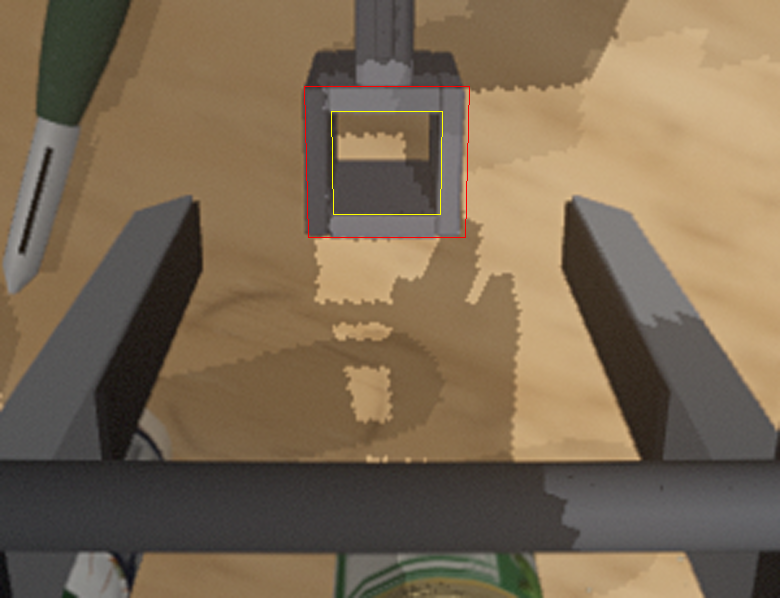

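The hub is centred between the fingers and matches the overlay. I'll descend and grip.

```bash
python3 -m jog '[0.5,30,0.6,0,0,0, 0.5,60,0.6,0,0,0, 0.5,82,0.6,0,0,0, 0.5,92.5,0.6,0,0,0, 0.5,92.5,0.6,0,0,0, 0.5,92.5,0.6,0,0,0]' 80 && python3 -m jog '[0,0,0,0,0,0, 0,0,0,0,0,0, 0,0,0,0,0,0, 0,0,0,0,0,0, 0,0,0,0,0,0, 0,0,0,0,0,0, 0,0,0,0,0,0, 0,0,0,0,0,0]' 30 30
```

```text
clock: 3.78
eef_pos: [459.9, 238.1, 29.3]
eef_rot: [-1.571, -0.001, 0.383]
wrist_force: [0.9, 0.3, 0.2]
finger_gap: 80.0
clock: 4.45
eef_pos: [459.4, 237.6, 28.2]
eef_rot: [-1.571, -0.0, 0.382]
wrist_force: [-1.4, -0.6, 3.7]
finger_gap: 43.5
```

```bash
python3 -m jog '[0,-25,0,0,0,0, 0,-60,0,0,0,0, 0,-95,0,0,0,0, 0,-130,0,0,0,0, 0,-155,0,0,0,0, 0,-165,0,0,0,0, 0,-165,0,0,0,0]'
python3 -c "
from h import *
go(440,110,195,22)"
```

```text
clock: 5.03
eef_pos: [460.0, 237.8, 194.5]
eef_rot: [-1.571, -0.003, 0.382]
wrist_force: [0.0, 0.5, -1.3]
finger_gap: 43.8
5.0333 shift [ -66.2   -0.7 -111.1] turn [-0.  -0.1  0.2]
```

```bash
python3 -m jog '[-15,0,-25,0,0,0, -34,0,-57,0,0,0, -50,0,-84,0,0,0, -62,0,-104,0,0,0, -66,0,-111,0,0,0, -66,0,-111,0,0,0]'
python3 - <<'E'
from h import *
np.set_printoptions(precision=1,suppress=True)
c=snap('wrist','w3')
for t in('stud_seat','square_crank'):
    for d in manip.tip_of(t,c): print(t,d['xy'],d['score'],onz(c,d['xy'],68))
E
```

```text
clock: 5.53
eef_pos: [439.0, 108.7, 191.4]
eef_rot: [-1.57, 0.002, 0.38]
wrist_force: [0.4, 0.5, -0.7]
finger_gap: 43.9
stud_seat [188.6, 189.2] 0.66 [437.6  -6.1  68. ]
square_crank [314.3, 283.2] 0.7 [477.1 121.3  68. ]
```

View pics/w3.png

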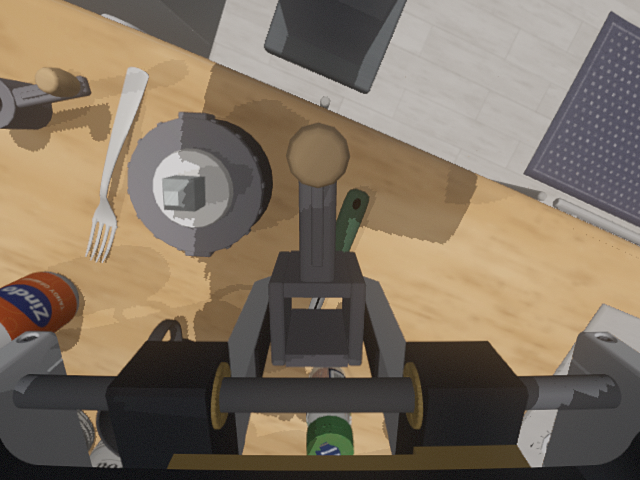

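The crank is held straight, and the stud is in clear view at about (185,190). I'll fit the stud model.

```bash
cat > st.py <<'E'
from h import *
def stud(c,x,y,yaw,fn,box,f):
    b,poly,sq=overlay(c,x,y,yaw,68,None,box,f); raw=overlay(c,x,y,yaw,68,None,box,f)[0]
    poly(sq(12,0),(0,255,0));poly(sq(12,26),(0,0,255));poly(sq(5,40),(0,255,255))
    poly([(32*np.cos(a),32*np.sin(a),0) for a in np.linspace(0,6.28,40)],(255,0,0))
    cv2.imwrite(fn,np.hstack([raw,b])[:600,:800])
E
python3 -c "
from st import *
c=manip.camera('wrist')
stud(c,437.5,-3,18,'pics/s1.png',(145,140,240,240),4.2)"
```

```text
(no output)
```

View pics/s1.png

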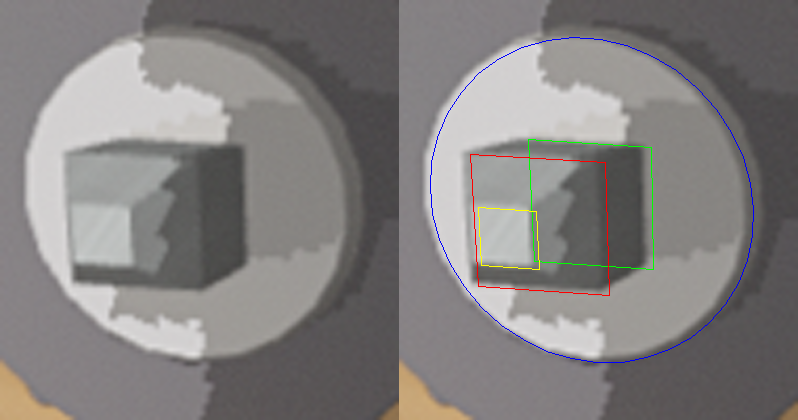

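```bash
cat > cr.py <<'E'
from h import *
def crank(c,x,y,z,yaw,fn,box,f):
    raw=overlay(c,x,y,yaw,z,None,box,f)[0];b,poly,sq=overlay(c,x,y,yaw,z,None,box,f)
    poly(sq(22,46),(0,0,255));poly(sq(15,46),(0,255,255));poly(sq(15,0),(0,255,0))
    poly([(-78+11*np.cos(a),11*np.sin(a),65) for a in np.linspace(0,6.28,20)],(255,255,0))
    cv2.imwrite(fn,np.hstack([raw,b])[:600,:800])
E
python3 -c "
from st import *
from cr import *
c=manip.camera('wrist');s=manip.read_state();p=s['eef_pos'];print(p,s['eef_rot'])
stud(c,436.9,-4.6,20.5,'pics/s2.png',(145,140,240,240),4.2)
crank(c,p[0]-0.9,p[1],p[2]-28,np.degrees(s['eef_rot'][2]),'pics/k2.png',(260,110,380,380),2.2)"
```

```text
[439.51851992 110.89543991 192.47085627] [-1.57053513e+00  6.26683995e-04  3.83302416e-01]
```

View pics/s2.png

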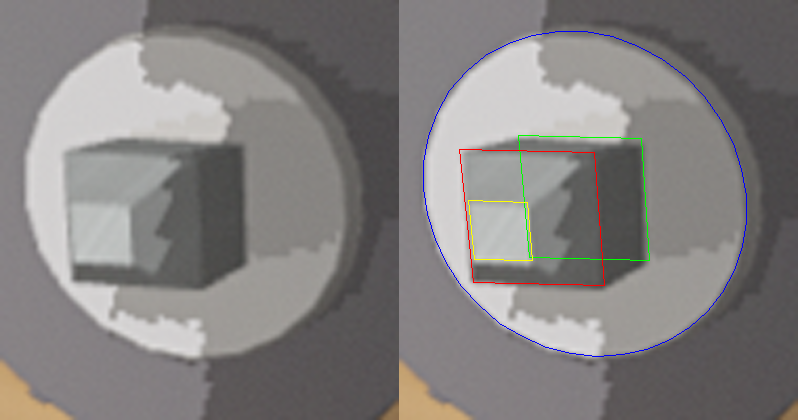

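View pics/k2.png

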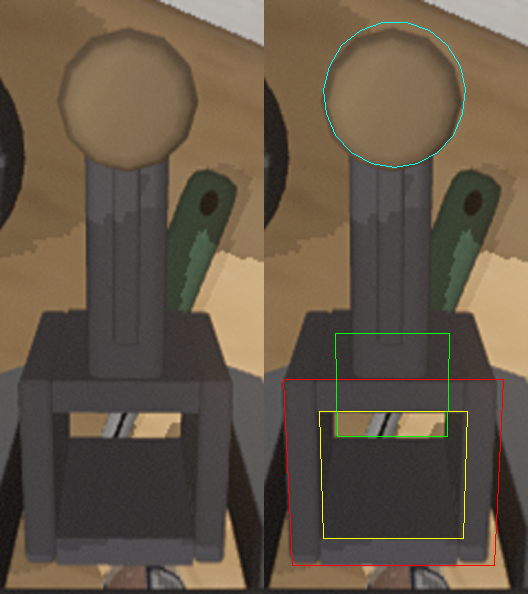

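```bash
python3 -c "
from h import *
go(437.9,-3.5,192,21.5);go(437.9,-3.5,145,21.5)"
```

```text
5.7833 shift [ -44.3    0.5 -105.5] turn [-0.   0.5 -0. ]
5.7833 shift [ -44.3   47.5 -105.5] turn [-0.   0.5 -0. ]
```

```bash
python3 -m jog '[-10,0,-24,0,0,0, -22,0,-52,0,0,0, -34,0,-80,0,0,0, -41,0,-98,0,0,0, -44.3,15,-105.5,0,0.5,0, -44.3,35,-105.5,0,0.5,0, -44.3,47.5,-105.5,0,0.5,0, -44.3,47.5,-105.5,0,0.5,0]'
python3 - <<'E'
from h import *
from st import *
from cr import *
c=snap('wrist','w4');s=manip.read_state();p=s['eef_pos'];print(p)
crank(c,p[0]-0.7,p[1]-.5,p[2]-28,np.degrees(s['eef_rot'][2]),'pics/k3.png',(260,110,380,380),2.2)
t=snap('top','t4');q=snap('scene','sc4')
def both(c,box,f,fn):
    b,poly,sq=overlay(c,437.2,-4,20.5,68,None,box,f);raw=b.copy();poly(sq(12,0),(0,255,0));poly(sq(12,26),(0,0,255));poly(sq(5,40),(0,255,255))
    cv2.imwrite(fn,np.hstack([raw,b]))
both(c,(260,110,380,380),2.2,'pics/k4.png')
both(q,(310,190,380,290),5,'pics/sc4c.png')
go(437.9,-3.5,145,21.5)
E
```

```text
clock: 6.45
eef_pos: [436.8, -3.9, 143.1]
eef_rot: [-1.569, 0.004, 0.374]
wrist_force: [-0.6, 0.5, -1.2]
finger_gap: 43.9
[437.43363638  -3.90926772 144.63131562]
6.6 shift [-0.1  1.1  0.6] turn [ 0.  -0.1  0. ]
```

View pics/k4.png

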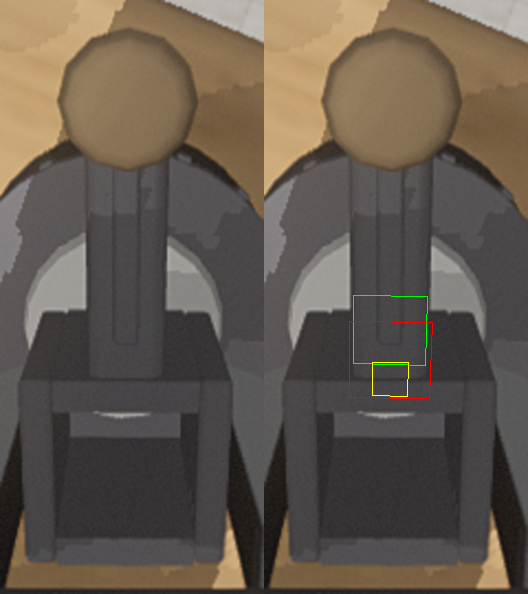

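View pics/sc4c.png

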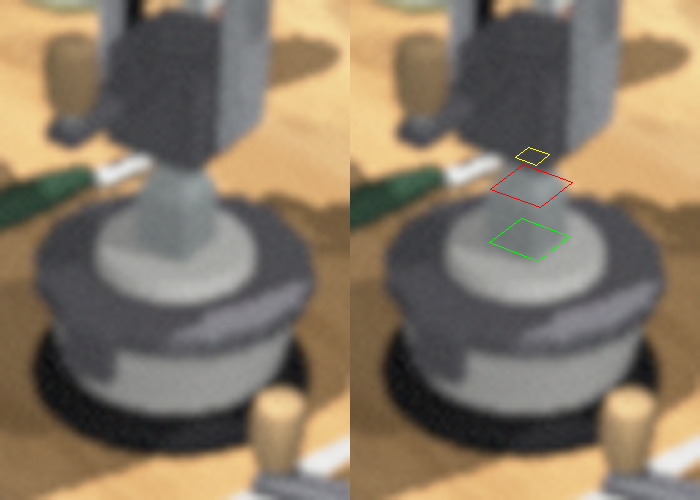

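Run:
```python
from h import *
c=manip.camera('wrist');q=manip.camera('scene');s=manip.read_state();p=s['eef_pos']
b,poly,sq=overlay(c,437.2,-4,20.5,68,None,(260,110,380,380),2.2)
poly([(32*np.cos(a),32*np.sin(a),0) for a in np.linspace(0,6.28,60)],(255,0,0))
d,poly,sq=overlay(q,p[0]-.7,p[1]-.5,np.degrees(s['eef_rot'][2]),p[2]-28,None,(310,180,380,290),5.4)
poly(sq(22,0),(0,0,255));poly(sq(22,46),(0,255,255))
poly([(-78+11*np.cos(a),11*np.sin(a),80) for a in np.linspace(0,6.28,20)],(255,255,0))
e,poly,sq=overlay(q,437.2,-4,20.5,68,None,(310,180,380,290),5.4)
E=d;d2=d
# stud on same image
def pr(pts,col):
    Y=R.from_euler('z',20.5,degrees=True)
    k=np.array([proj(q,Y.apply(v)+[437.2,-4,68]) for v in pts]);k=((k-[310,180]+.5)*5.4).astype(int);cv2.polylines(d,[k.reshape(-1,1,2)],True,(0,255,0),1)
pr(sq(12,0),0);pr([(32*np.cos(a),32*np.sin(a),0) for a in np.linspace(0,6.28,60)],0)
cv2.imwrite('pics/chk.png',np.hstack([b[:594],d[:594]]))
```

```text
(no output)
```

View pics/chk.png

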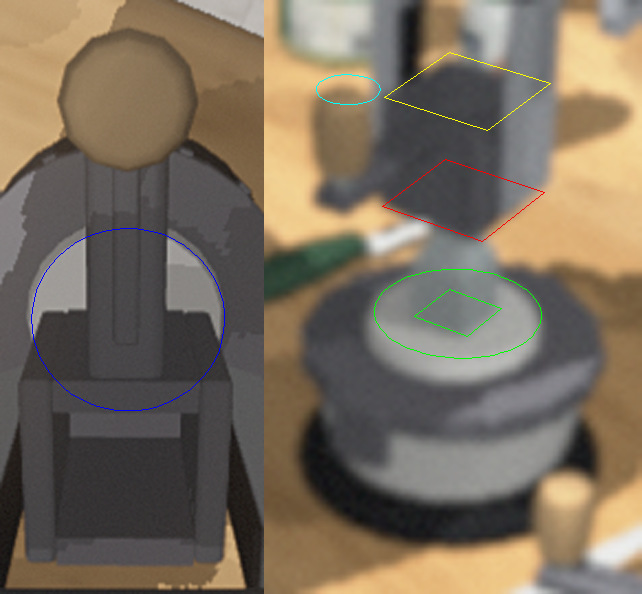

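```bash
python3 -m jog '[1.2,0,-0.6,0,0,0, 1.2,6,-0.6,0,0,0, 1.2,12,-0.6,0,0,0, 1.2,18,-0.6,0,0,0, 1.2,24,-0.6,0,0,0, 1.2,30,-0.6,0,0,0, 1.2,32,-0.6,0,0,0, 1.2,32,-0.6,0,0,0]'
python3 - <<'E'
from h import *
c=snap('wrist','w5');q=snap('scene','sc5')
a=cv2.resize(c['img'][150:320,240:400,::-1],None,fx=2.5,fy=2.5);b=cv2.resize(q['img'][190:290,310:380,::-1],None,fx=4.2,fy=4.25)
cv2.imwrite('pics/d5.png',np.hstack([a,b[:425]]));s=manip.read_state();print(s['eef_pos'],s['wrist_force'])
E
```

```text
clock: 7.37
eef_pos: [438.8, -4.6, 112.7]
eef_rot: [-1.57, 0.001, 0.373]
wrist_force: [-0.0, -0.6, -1.8]
finger_gap: 43.8
[439.15519716  -4.60600754 113.50084366] [-0.21728678  0.20075609 -1.35414234]
```

View pics/d5.png

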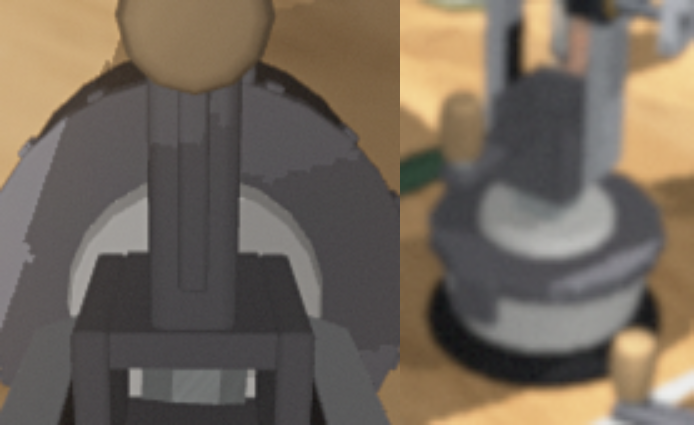

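The stud shows centred in the hole with no contact force, and the hub is already past the taper. I'll push it home.

```bash
python3 -m jog '[0,5,0,0,0,0, 0,10,0,0,0,0, 0,14,0,0,0,0, 0,16,0,0,0,0, 0,17.5,0,0,0,0, 0,18.5,0,0,0,0, 0,18.5,0,0,0,0]'
```

```text
clock: 8.05
eef_pos: [439.0, -4.6, 96.1]
eef_rot: [-1.571, 0.0, 0.373]
wrist_force: [-13.2, 1.2, 24.1]
finger_gap: 43.5
```

Contact at TCP z = 96 mm, which is the 68 mm collar plus the 28 mm grip offset, so it is home. I'll release.

```bash
python3 -m jog '[0,-2,0,0,0,0, 0,-2,0,0,0,0]' && python3 -m jog '[0,0,0,0,0,0, 0,0,0,0,0,0, 0,0,0,0,0,0, 0,0,0,0,0,0, 0,0,0,0,0,0, 0,0,0,0,0,0]' 74
python3 -m jog '[0,-15,0,0,0,0, 0,-40,0,0,0,0, 0,-70,0,0,0,0, 0,-100,0,0,0,0, 0,-120,0,0,0,0, 0,-130,0,0,0,0, 0,-130,0,0,0,0]'
python3 - <<'E'
from h import *
c=manip.camera('wrist');q=manip.camera('scene');t=manip.camera('top')
def m(c,box,f):
    b,poly,sq=overlay(c,437.8,-4.8,21.4,68,None,box,f)
    poly(sq(22,46),(0,0,255));poly(sq(15,46),(0,255,255));poly(sq(22,0),(0,255,0));return b
a=m(c,(200,120,400,400),1.9);b=m(q,(310,190,380,290),5.3)
cv2.imwrite('pics/f.png',np.hstack([a[:530],b[:530]]));
for n,cc in(('top',t),('scene',q)):
    print(n,[(d['xy'],d['score']) for d in manip.tip_of('round_crank',cc)])
E
```

```text
clock: 8.22
eef_pos: [439.3, -4.6, 97.3]
eef_rot: [-1.571, -0.001, 0.373]
wrist_force: [0.2, -0.1, -0.9]
finger_gap: 44.0
clock: 8.72
eef_pos: [439.1, -4.6, 96.9]
eef_rot: [-1.571, 0.0, 0.373]
wrist_force: [0.2, 0.3, -0.5]
finger_gap: 73.8
clock: 9.3
eef_pos: [439.7, -4.6, 228.5]
eef_rot: [-1.572, -0.003, 0.373]
wrist_force: [-0.7, -0.9, 0.3]
finger_gap: 74.2
top [([448.4, 239.5], 0.62)]
scene [([401.9, 314.2], 0.8)]
```

View pics/f.png

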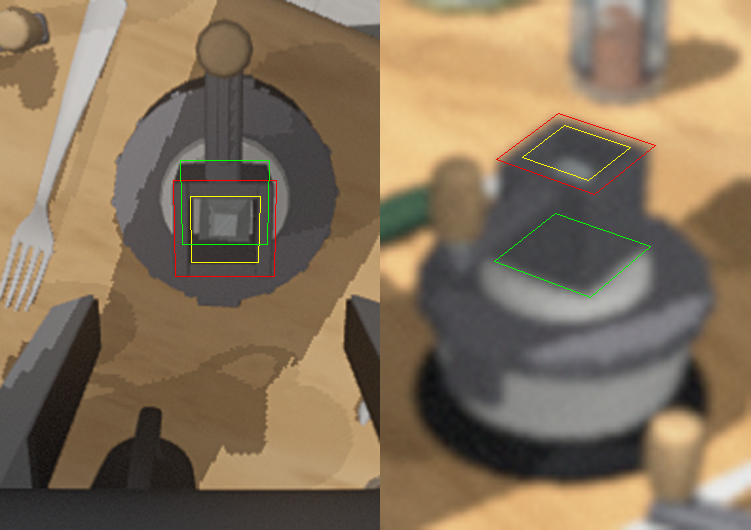

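The crank sits flat on the collar, with the stud visible in its hole and the model at z = 68 matching. The round crank has not moved and the gripper is clear. Handing in.

```bash
python3 -c "
from cell import manip
print(manip.sign_off())"
```

```text
the job is handed in; nothing more can be done
None
```

The square-hubbed crank is on the chopper's stud, pushed home and let go. I handed the job in at about 9.5 s of the 42 s allowed.

- **Seating:** I gripped the crank by its ±y hub faces and lowered it over the stud with no contact force until the collar. It stopped with the tool at z = 96 mm, the 68 mm collar plus my 28 mm grip offset, with about 24 N upward force (27 N in all).
- **Final pictures:** After I backed off, the wrist and scene pictures both showed the hub flat on the collar, with the stud visible inside the hole. The outline drawn for a seated crank matched to about 1–2 mm.
- **Round crank:** It was detected within 2 pixels of its starting place in both views, which is within the detector's error.
- **Gripper:** It is open and about 130 mm above its release position, with wrist forces near zero.
- **Disagreements along the way:**
  - The networks' points for the hub and knob were up to several pixels off, so I relied on fitting the known shapes to the pictures instead.
  - The scene camera was offset by about 1–2 mm, in the same direction for crank and stud, so it largely cancelled out.

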